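# Blow off a bearing housing and hold its cover over the tapped holes

## Robot

A 6-joint arm with a two-finger parallel gripper is mounted at the origin on the work surface. World frame = base frame: x ahead of the robot, y to its left, z up, the work surface at z = 0. Lengths are in m, angles in rad, forces in N, time in s.
With the tool pointing down it reaches from about 0.275 to 0.875 m from the base axis. Payload 12.5 kg.
Tool frame: the origin (TCP) lies at the very end of the fingers, on their centre line; the grasp point (between the pads) lies 19 mm behind it; z points along the fingers, y is the direction in which the jaws open and shut (so a half turn about z gives the same grasp; the last joint's range is limited). The gripper opens to 85 mm and grips with 20 to 120 N. Pads are 22 mm wide; open, the fingers measure 114 mm over their backs; the gripper's body (76 mm by 85 mm) begins 54 mm behind the grasp point. The pads swing forward as they close: fully open they stand 13 mm farther back than shut.
Start: joints at [-1.304, 0.351, 1.652, -0, 1.139, -0.085], TCP at [0.19, -0.516, 0.231] pointing down, gripper open.
Joint ranges: [-2.75, 2.75], [-0.79, 2.1], [0.01, 2.65], [-1.57, 4.71], [0.07, 3.14], [-2.87, 2.87]. Speed limits (rad/s): [2.22, 2.22, 2.79, 3.14, 3.14, 3.14].

## Interface

Orientations are given as a unit quaternion [x, y, z, w].
In Python, from station import * gives the robot as it stands.
- The arm moves only by the tool drive_tool, never from a script. Its argument "motion" is a list of rows, each a list of 3 entries, a list of its own where there are three numbers: the turn, a rotation vector about the tool's x, y, z in degrees, then the shift along the tool's x, y, z in cm, then the opening, from -1 (shut) to 1 (fully open), so that 0 is half open. In form: [[[ax, ay, az], [dx, dy, dz], grip], ...]. A call has exactly 5 rows; each row is the pose to reach, as a shift and turn from the pose commanded when the call began, along the tool's axes at that moment; what a row does not reach only later rows make up. A row lasts 1/10 s, in which the tool goes at most 50 mm and 8.59 degrees, less where a joint would pass 70% of its speed; a pose out of reach is approached as far as the arm can. A call with a gripper value outside its range is refused whole. The fingers move at their own pace and stop on an object; the grip force is fixed at half the most. Time passes only in rows, so rows that repeat a pose let the fingers close, or fill a call up. It gives the time, the measured TCP pose, the force and the opening at its end, in the units of the state.
- observe(): the state, without advancing time (a new reading comes with each control period).
- grab_frame(name): name is "side" or "top"; returns (picture, depth): 420x560x3 uint8, red, green, blue; 420x560 float32, m along the optical axis (not along the pixel's ray), 0 where there is no reading.
- camera_model(name): a dict with "fovy" (degrees; the focal length in pixels is half the picture's height over the tangent of half this angle, whatever the lens; pixels are square), "cx", "cy" (the principal point, pixels), "rvec" (rotation vector, rad) and "tvec" (3), from world to camera coordinates, as OpenCV has them. Camera axes: x right, y down, z forward; pixel columns grow to the right and rows downward; lengths in m; the calibration is good to about 2 mm. A picture is of the moment at which its call begins. camera_model takes no time and is no camera call.
- sign_off(): hands the job in, once; it reports no verdict.
Trained networks look in the newest picture that a camera, given by its name, has taken for a name from the list of things; names that differ only in an ending like _2 or _b are one class to them, and where a whole thing is asked for, a point or a joint stands for the part that bears it (a point fixed in the world has none). Each returns a list of dicts, best first, with "confidence" (0 to 1); they miss things now and then, are a little off and sometimes report something else, mostly with a low value. They report only what shows in the picture. A call takes as long as a camera call. They do not tell look-alikes from the thing itself.
- outline_of(query, camera): "pixels" (420x560 bool, what is visible of it) and "centre" ([column, row] in pixels, amid what is visible of it).
The state is a dict: "clock": time; "joint_positions": joint angles; "dq": joint speeds; "joint_efforts": joint torques, N m; "eef_pos": TCP position; "tcp_rot": TCP orientation; "contact_force": force on the tool from outside, world axes, zero at the start; "wrist_torque": the same for the moment, N m; "opening": finger opening in m.
Only numpy, scipy, OpenCV 4.12 (cv2) and the standard library are available. Lean on these libraries where they do the work, as an engineer would, in place of code of your own. Each camera call takes 0.05 s, during which the arm holds its last target.

## Task

Blow the bearing housing clean by squeezing the red trigger of the air gun in its bench stand all the way, keeping it squeezed for about a second, then letting it go. Then pick the steel bearing cover off its black mat by its hub and hold it level and still about 15 mm above the housing's top face, all four cover holes lined up over the four tapped holes (either way round), so that a colleague can start the bolts: never let the cover touch the housing, and finish while still holding it there. Leave the other loose things on the bench alone.

Things in the scene. Friction and masses are not known exactly. Their poses are not given: they have to be found in the camera images.
- housing: bearing housing, fixed to the bench: green foot 150 x 100 x 12 mm, bare metal block 100 x 76 mm (its x by y) with a flat top face 72 mm above the bench, a bearing in its middle bore. Origin at the centre of its underside, z up; x along the long side.
- housing_face (a point): centre of the housing's top face, 72 mm above the bench; same axes as the housing
- thread0 (a point): mouth of tapped hole 0 (8 mm wide) in the housing's top face, at (-38, -26) mm in the housing's x, y
- thread1 (a point): mouth of tapped hole 1 (8 mm wide) in the housing's top face, at (38, -26) mm in the housing's x, y
- thread2 (a point): mouth of tapped hole 2 (8 mm wide) in the housing's top face, at (38, 26) mm in the housing's x, y
- thread3 (a point): mouth of tapped hole 3 (8 mm wide) in the housing's top face, at (-38, 26) mm in the housing's x, y
- gun: blue air blow gun lying on its side in a fixed stand, axis 85 mm above the bench. Origin on the bench under the barrel; its y is the way the nozzle points (to the housing, nozzle tip at y = 140 mm), z up. The pistol grip runs from the barrel along its -x to x = -109 mm: 26 mm deep along y (y = -43 to -17 mm), 24 mm thick in z (73 to 97 mm high), free underneath and above. The barrel is 26 mm across. Nothing else of the gun or stand is near the grip or trigger.
- grip_back (a point): point on the flat back of the pistol grip, straight across from trigger_pad, 85 mm above the bench: one finger goes behind here
- trigger_pad (a point): point on the outer face of the red trigger bar (64 x 8 x 18 mm, upright face), 45 mm from its hinge, 85 mm above the bench; it moves with the trigger. At rest the trigger is parallel to the grip and this point is 52 mm from grip_back along the gun's +y: squeeze grip and trigger together from above, fingers closing along the gun's y, to about 42 mm between the fingers.
- trigger (a joint): trigger angle in rad about an upright hinge: 0 released, 0.28 squeezed to its stop; sprung, needs about 9 N at the pad to stay at the stop, returns by itself
- mat: black rubber mat, fixed, 130 x 110 x 6 mm, on which the cover lies; origin at the centre of its underside
- cover: bearing cover, loose, about 0.25 to 0.5 kg: steel plate 100 x 76 x 6 mm (its x by y) with four 12 mm through holes near the corners and, on top in the middle, an aluminium hub 44 mm along x, 32 mm along y, reaching from 6 to 34 mm above the plate's underside; grip the hub across its y. Origin at the centre of the plate's underside, z up.
- hole0 (a point): centre of cover hole 0 at the plate's underside, at (-38, -26) mm in the cover's x, y
- hole1 (a point): centre of cover hole 1 at the plate's underside, at (38, -26) mm in the cover's x, y
- hole2 (a point): centre of cover hole 2 at the plate's underside, at (38, 26) mm in the cover's x, y
- hole3 (a point): centre of cover hole 3 at the plate's underside, at (-38, 26) mm in the cover's x, y
- oil_bottle: yellow oil bottle with red cap, 52 mm across, 110 mm tall, upright; origin at its foot
- bearing_stack: stack of four bearings in one piece, 48 mm across, 64 mm tall; origin at its foot
- screwdriver: screwdriver lying on the bench
- spanner: open-ended spanner lying on the bench
- bearing_a: loose bearing 40 mm across, 14 mm high, in the green tray
- bearing_b: the same, in the green tray
- bearing_c: the same, in the green tray
- tray: green tray 130 x 110 x 26 mm with three bearings, fixed; it and the mat swap places; origin at the centre of its underside
Not all that is in view belongs to the job. What is shaped like the cover but orange or pink is not meant.

How it is judged:
On the way, in this order (a step that is already met when the one before it is completed fails the run):
1. the trigger is squeezed nearly to its stop and kept there for at least half a second (value of joint trigger above 0.22 rad), for 0.5 s.
2. the trigger is let go (value of joint trigger below 0.05 rad), for 0.1 s.
3. the cover is lifted clear of its mat in the fingers (height (world z) of cover above 0.03 m and contact force between cover and the fingers above 1 N), for 0.2 s.
At the end, for the whole second after the job is handed in: The cover is held in the fingers, still, upright within 0.07 rad, its underside 7 to 25 mm above the housing's top face and not touching it, each of its four holes within 3.5 mm (horizontally) of a tapped hole, either way round; the trigger is released (((horizontal distance between hole0 and thread0 below 0.0035 m and horizontal distance between hole1 and thread1 below 0.0035 m and horizontal distance between hole2 and thread2 below 0.0035 m and horizontal distance between hole3 and thread3 below 0.0035 m) or (horizontal distance between hole0 and thread2 below 0.0035 m and horizontal distance between hole1 and thread3 below 0.0035 m and horizontal distance between hole2 and thread0 below 0.0035 m and horizontal distance between hole3 and thread1 below 0.0035 m)) and z of cover in the frame of housing_face between 0.007 and 0.025 m and angle between cover's own z axis and vertical below 0.07 rad and contact force between cover and the fingers above 1 N and contact force between cover and housing below 0.2 N and linear speed of cover below 0.02 m/s and angular speed of cover below 0.15 rad/s and value of joint trigger below 0.05 rad); the arm keeps its last pose, push and grip.
It fails at once if the cover touches the housing (contact force between cover and housing above 1 N).
It fails at once if a loose bystander (oil bottle, bearing stack, screwdriver, spanner or a bearing in the tray) is moved over 20 mm (distance of any of oil_bottle, bearing_stack, screwdriver, spanner, bearing_a, bearing_b, bearing_c from where it was at the start of the episode above 0.02 m).
It also fails if it takes over 58 s, if anything falls off the work surface, if the arm or the gripper's body presses on something with over 40 N, if the wrist force passes 120 N, or if a joint passes its speed limit or range.

## Working session

There is one attempt and no reset: what is moved stays moved. The work goes in short steps, Python scripts to look and compute and a tool call to move; the robot and the scene stay as the last step left them, time stands still between calls to the robot, and variables do not carry over. Pictures are saved under pics/ and viewed, and the job is handed in when it is done.

Besides the shell and the picture viewer there is one more tool, called after "Request:" as a command line: name --argument value ..., lists and objects as JSON in quotes. drive_tool: Moves the arm, as the interface text tells. Its arguments: {"type":"object","properties":{"motion":{"type":"array","items":{"type":"array"}}},"required":["motion"]}

```bash
mkdir -p pics; ls; python3 - <<'E'
from station import *
import cv2,numpy as np
s=observe();print(s)
for c in("side","top"):
    p,d=grab_frame(c);cv2.imwrite(f"pics/{c}0.png",p[...,::-1]);np.save(f"pics/{c}0.npy",d);print(c,camera_model(c))
E
```

```text
pics
{'clock': 0.0, 'joint_positions': array([-1.30358556e+00,  3.51226166e-01,  1.65244248e+00, -7.96032537e-06,
        1.13905562e+00, -8.46474132e-02]), 'dq': array([-1.91599436e-03, -2.90783673e-05, -6.11790019e-04,  1.12704289e-03,
        1.89591738e-04,  2.82692225e-04]), 'joint_efforts': array([-2.07929888e-04, -5.06101620e+01, -2.91411227e+01, -8.69903215e-05,
        4.54621419e-03,  7.11730536e-06]), 'eef_pos': array([ 0.18946438, -0.51598722,  0.23075693]), 'tcp_rot': array([ 9.84563902e-01,  1.75024576e-01, -5.51751221e-05, -5.63122565e-04]), 'contact_force': array([-0.34076666, -0.54451051,  0.36506769]), 'wrist_torque': array([-0.02421295,  0.01257378,  0.00088529]), 'opening': 0.08522428481929857}
side {'fovy': 57.456791671782, 'cx': 279.70481570734466, 'cy': 203.60808892417688, 'rvec': array([ 0.14880726, -2.91424566,  1.08973678]), 'tvec': array([0.48173273, 0.09298395, 0.89690476])}
top {'fovy': 46.820498557889465, 'cx': 281.75346432270976, 'cy': 216.9909051834443, 'rvec': array([ 2.19338125, -2.23247553,  0.04198388]), 'tvec': array([0.00474285, 0.45350293, 1.2859654 ])}
```

View pics/top0.png

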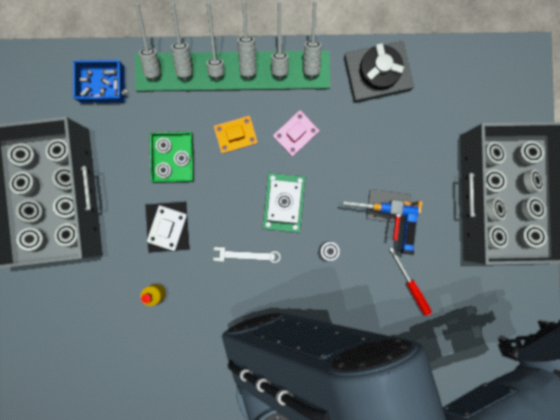

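View pics/side0.png

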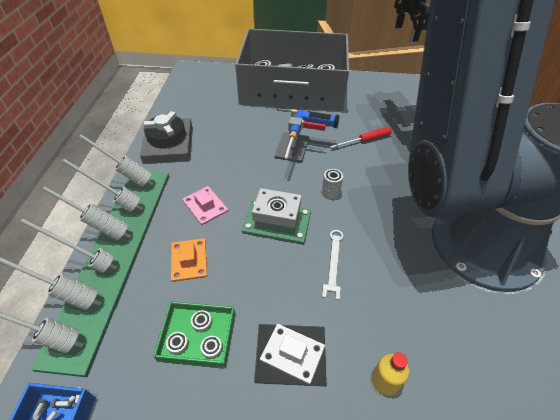

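The top picture shows the steel cover on its black mat at (166,228). The look-alikes are orange at (236,133) and pink at (297,132), and I rule both out by colour. The housing is at (285,202). The gun barrel is near (400,207), with its grip reaching to about (408,250) and the red trigger at (397,228).

```bash
cat > h.py <<'E'
import cv2,numpy as np
from station import *
def cam(n):
    m=camera_model(n);R=cv2.Rodrigues(np.array(m["rvec"]))[0];f=210/np.tan(np.radians(m["fovy"]/2))
    return R,np.array(m["tvec"]),f,m["cx"],m["cy"]
def cloud(n,d):
    R,t,f,cx,cy=cam(n);v,u=np.mgrid[0:420,0:560]
    P=np.stack([(u-cx)/f*d,(v-cy)/f*d,d],-1)
    return (P-t)@R   # world
def ray(n,u,v,z):
    R,t,f,cx,cy=cam(n);c=-R.T@t;r=R.T@np.array([(u-cx)/f,(v-cy)/f,1]);return c+r*(z-c[2])/r[2]
def proj(n,X):
    R,t,f,cx,cy=cam(n);p=R@np.asarray(X,float)+t;return np.array([f*p[0]/p[2]+cx,f*p[1]/p[2]+cy])
E
python3 - <<'E'
from h import *
for c in("top","side"):
    d=np.load(f"pics/{c}0.npy");W=cloud(c,d)
    if c=="top": print("bench z",W[340,200],W[300,100],"f",cam(c)[2])
    else: print("bench z",W[270,380])
    grab_frame(c)
    for q in("cover","housing","gun","trigger","mat","oil_bottle","bearing_stack","screwdriver","spanner","tray"):
        for r in outline_of(q,c)[:3]:
            m=r["pixels"];p=W[m&(d>0)]
            print(c,q,round(r["confidence"],2),np.round(r["centre"]),m.sum(),"med",np.round(np.median(p,0),3) if len(p) else None,"zmax",np.round(np.percentile(p[:,2],95),3) if len(p) else None)
p=cv2.imread("pics/top0.png")
a=cv2.resize(p[180:270,120:240],None,fx=6,fy=6,interpolation=cv2.INTER_CUBIC);cv2.imwrite("pics/ccrop.png",a)
a=cv2.resize(p[165:285,320:450],None,fx=5,fy=5,interpolation=cv2.INTER_CUBIC);cv2.imwrite("pics/gcrop.png",a)
E
```

```text
bench z [0.13169162 0.21889484 0.00312709] [0.24211728 0.48202489 0.00235255] f 485.0432966038272
top cover 0.91 [165. 227.] 1053 med [0.432 0.3   0.012] zmax 0.041
top cover 0.76 [234. 135.] 934 med [0.673 0.118 0.006] zmax 0.034
top cover 0.74 [296. 134.] 1076 med [ 0.678 -0.045  0.005] zmax 0.034
top housing 0.56 [281. 203.] 2068 med [ 0.49  -0.008  0.065] zmax 0.074
top gun 0.67 [397. 208.] 2086 med [ 0.463 -0.294  0.086] zmax 0.099
top gun 0.49 [243. 254.] 499 med [0.355 0.099 0.006] zmax 0.011
top gun 0.22 [162. 211.] 904 med [0.449 0.301 0.005] zmax 0.01
top trigger 0.55 [396. 228.] 96 med [ 0.415 -0.285  0.091] zmax 0.096
top mat 0.63 [163. 211.] 868 med [0.452 0.305 0.005] zmax 0.01
top mat 0.4 [179. 157.] 178 med [0.615 0.26  0.017] zmax 0.022
top oil_bottle 0.72 [330. 251.] 286 med [ 0.368 -0.121  0.063] zmax 0.066
top oil_bottle 0.59 [155. 294.] 425 med [0.265 0.323 0.076] zmax 0.111
top oil_bottle 0.39 [397. 229.] 110 med [ 0.424 -0.286  0.091] zmax 0.096
top bearing_stack 0.73 [330. 250.] 305 med [ 0.366 -0.121  0.063] zmax 0.066
top screwdriver 0.67 [417. 296.] 430 med
[... 783 characters left out ...]
igger 0.7 [312. 121.] 162 med [ 0.423 -0.287  0.088] zmax 0.094
side mat 0.83 [283. 367.] 1930 med [0.445 0.323 0.006] zmax 0.008
side oil_bottle 0.91 [389. 373.] 1236 med [0.267 0.342 0.074] zmax 0.11
side bearing_stack 0.98 [330. 186.] 486 med [ 0.365 -0.108  0.051] zmax 0.065
side bearing_stack 0.66 [294. 353.] 2267 med [0.43  0.308 0.012] zmax 0.04
side screwdriver 0.82 [377. 138.] 257 med [ 0.241 -0.352  0.019] zmax 0.025
side spanner 0.62 [334. 269.] 597 med [0.354 0.112 0.007] zmax 0.009
side tray 0.73 [192. 329.] 3161 med [0.622 0.279 0.005] zmax 0.026
side tray 0.68 [331. 186.] 513 med [ 0.366 -0.109  0.052] zmax 0.065
side tray 0.44 [199. 322.] 352 med [0.614 0.262 0.018] zmax 0.02
```

View pics/ccrop.png

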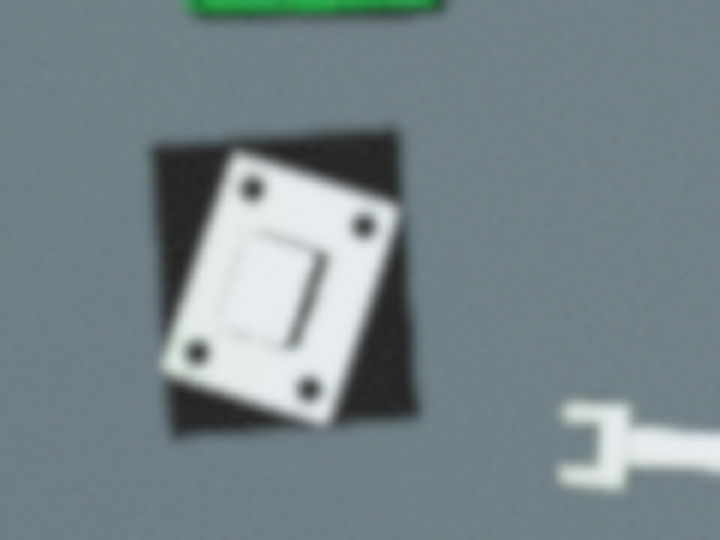

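View pics/gcrop.png

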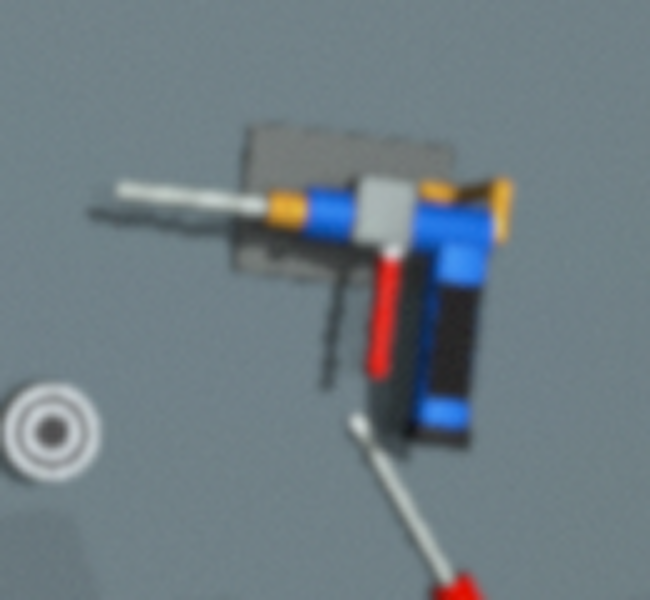

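```bash
cat > m.py <<'E'
from h import *
def run(tag):
  for c in("top","side"):
    p=cv2.imread(f"pics/{c}{tag}.png");d=np.load(f"pics/{c}{tag}.npy");W=cloud(c,d)
    yield c,p,d,W
E
python3 - <<'E'
from m import *
def rect(P):
    r=cv2.minAreaRect((P[:,:2]*1000).astype(np.float32));return np.round(r[0],1),np.round(r[1],1),round(r[2],1)
for c,p,d,W in run(0):
    x,y,z=W[...,0],W[...,1],W[...,2]
    # cover plate via bright pixels; reproject to z=0.012
    v,u=np.mgrid[0:420,0:560]
    br=p.min(-1).astype(int)
    m=(abs(x-.43)<.08)&(abs(y-.30)<.08)&(d>0)
    pl=m&(br>150)&(z<.022)
    hub=m&(z>.033)&(br>150)
    R=lambda mm,zz: np.array([ray(c,a,b,zz) for b,a in zip(*np.nonzero(mm))])
    print(c,"plate",rect(R(pl,.012)),"hubtop",hub.sum(),rect(R(hub,.04)),np.median(z[hub]),"platez",np.median(z[pl]))
    hs=(abs(x-.49)<.09)&(abs(y-0.0)<.09)&(z>.066)
    print(c,"hous",hs.sum(),rect(R(hs,.072)),np.median(z[hs]))
    ft=(abs(x-.49)<.12)&(abs(y-0.0)<.12)&(p[...,1]>p[...,2].astype(int)+40)
    print(c,"foot",rect(R(ft,.012)))
    g=(abs(x-.42)<.09)&(abs(y+.31)<.1)&(z>.07)
    red=g&(p[...,2]>p[...,1].astype(int)+60)&(p[...,2]>p[...,0].astype(int)+80)
    print(c,"red",red.sum(),rect(R(red,.094)),np.round(np.percentile(W[red],[5,50,95],axis=0),3))
    gr=g&(y<-.305)&(x<.43)
    print(c,"grip",gr.sum(),rect(R(gr&(z>.09),.097)),np.round(np.percentile(W[gr],[5,50,95],axis=0),3))
E
```

```text
top plate (array([430.7, 302.5]), array([ 77.7, 100.9]), 70.5) hubtop 211 (array([431.7, 302.2]), array([32.7, 43.3]), 70.9) 0.039293339969112676 platez 0.011090743176229852Traceback (most recent call last):
  File "<stdin>", line 15, in <module>
  File "<stdin>", line 12, in <lambda>
  File "h.py", line 11, in ray
    R,t,f,cx,cy=cam(n);c=-R.T@t;r=R.T@np.array([(u-cx)/f,(v-cy)/f,1]);return c+r*(z-c[2])/r[2]
                ~~~^^^
  File "h.py", line 4, in cam
    m=camera_model(n);R=cv2.Rodrigues(np.array(m["rvec"]))[0];f=210/np.tan(np.radians(m["fovy"]/2))
ValueError: time passes only in moves, steps and waits
```

```bash
sed -i 's/^def cam(n):/from functools import lru_cache\n@lru_cache(None)\ndef cam(n):/' h.py
cat > r.py <<'E'
from m import *
def rect(P):
    if len(P)<5:return None
    r=cv2.minAreaRect((P[:,:2]*1000).astype(np.float32));return np.round(r[0],1),np.round(r[1],1),round(r[2],1)
def R(c,mm,zz): return np.array([ray(c,a,b,zz) for b,a in zip(*np.nonzero(mm))])
E
python3 - <<'E'
from r import *
for c,p,d,W in run(0):
    x,y,z=W[...,0],W[...,1],W[...,2]
    br=p.min(-1).astype(int)
    m=(abs(x-.43)<.08)&(abs(y-.30)<.08)&(d>0)
    pl=m&(br>150)&(z<.022)
    hub=m&(z>.033)&(br>150)
    print(c,"plate",rect(R(c,pl,.012)),"hubtop",hub.sum(),rect(R(c,hub,.04)),np.median(z[hub]),"platez",np.median(z[pl]))
    hs=(abs(x-.49)<.09)&(abs(y-0.0)<.09)&(z>.066)
    print(c,"hous",hs.sum(),rect(R(c,hs,.072)),np.median(z[hs]))
    ft=(abs(x-.49)<.12)&(abs(y-0.0)<.12)&(p[...,1]>p[...,2].astype(int)+40)
    print(c,"foot",rect(R(c,ft,.012)))
    g=(abs(x-.42)<.09)&(abs(y+.31)<.1)&(z>.07)
    red=g&(p[...,2]>p[...,1].astype(int)+60)&(p[...,2]>p[...,0].astype(int)+80)
    print(c,"red",red.sum(),rect(R(c,red,.094)),np.round(np.percentile(W[red],[5,50,95],axis=0),3))
    gr=g&(y<-.305)&(x<.43)
    print(c,"grip",gr.sum(),rect(R(c,gr&(z>.09),.097)),np.round(np.percentile(W[gr],[5,50,95],axis=0),3))
E
```

```text
top plate (array([430.7, 302.5]), array([ 77.7, 100.9]), 70.5) hubtop 211 (array([431.7, 302.2]), array([32.7, 43.3]), 70.9) 0.039293339969112676 platez 0.011090743176229852
top hous 1994 (array([477.9,  -5.7]), array([1415.3, 1062.8]), 88.7) 1.297740911548813
top foot (array([696.2, 228.6]), array([653.1, 467.6]), 79.3)
top red 79 (array([ 418.7, -285.6]), array([ 8.7, 55.2]), 82.9) [[ 0.394 -0.292  0.087]
 [ 0.419 -0.286  0.092]
 [ 0.444 -0.281  0.096]]
top grip 321 (array([ 392. , -316.6]), array([26.6, 74.8]), 83.6) [[ 0.359 -0.33   0.086]
 [ 0.396 -0.317  0.095]
 [ 0.426 -0.306  0.099]]
side plate (array([430.3, 301.1]), array([ 76.8, 100.7]), 70.2) hubtop 423 (array([430.9, 301.7]), array([32.2, 44.4]), 72.1) 0.03955458718577816 platez 0.011597357342810232
side hous 1009 (array([493.2,  -7.6]), array([ 81.2, 100.1]), 83.3) 0.07115349832457342
side foot (array([492.6,  -9.6]), array([ 98.4, 147.9]), 83.2)
side red 48 (array([ 420.1, -286.3]), array([ 9.3, 56.6]), 81.0) [[ 0.394 -0.294  0.09 ]
 [ 0.419 -0.288  0.092]
 [ 0.445 -0.283  0.095]]
side grip 268 (array([ 393.1, -314. ]), array([35. , 75.6]), 83.3) [[ 0.361 -0.33   0.079]
 [ 0.395 -0.313  0.095]
 [ 0.427 -0.306  0.098]]
```

Checks so far:
- **Cover:** the two cameras agree on (430.5, 302) mm with its x at -19.5°. The plate measures 77 x 101 mm, as described.
- **Housing:** about (493, -8) mm at -6.7°.
- **Gun:** its y points to about 83.5°.
- **Trigger and grip:** the squeeze centre is near (411, -307.5) mm.

Next I compute the first move.

```bash
cat > d.py <<'E'
# usage: d.py x y z(mm) jawline_deg : shift (cm) / turn (deg) from current pose in tool axes
import sys,numpy as np
from station import *
from scipy.spatial.transform import Rotation as Ro
s=observe();x,y,z,a=map(float,sys.argv[1:5])
A=Ro.from_quat(s["tcp_rot"]);p=np.array(s["eef_pos"])
best=None
for k in(0,180):
    t=np.radians(a+k);Y=np.array([np.cos(t),np.sin(t),0]);Z=np.array([0,0,-1.]);X=np.cross(Y,Z)
    B=Ro.from_matrix(np.stack([X,Y,Z],1));rv=(A.inv()*B).as_rotvec(degrees=True)
    if best is None or np.linalg.norm(rv)<np.linalg.norm(best):best=rv
print("t",round(s["clock"],2),"pos",np.round(p*1000,1),"open",round(s["opening"]*1000,1),"F",np.round(s["contact_force"],1),"q",np.round(s["joint_positions"],2))
print("turn",np.round(best,2),"shift cm",np.round(A.inv().apply(np.array([x,y,z])/1000-p)*100,2))
E
python3 d.py 411 -307.5 200 83.5
python3 - <<'E'
from r import *
for c,p,d,W in run(0):
    x,y,z=W[...,0],W[...,1],W[...,2]
    hs=(abs(x-.49)<.09)&(abs(y-0.0)<.09)&(z>.066)&(d>0)&(z<.1)
    print(c,"hous",hs.sum(),rect(R(c,hs,.072)),np.median(z[hs]))
    ft=(abs(x-.49)<.12)&(abs(y-0.0)<.12)&(p[...,1]>p[...,2].astype(int)+40)&(d>0)&(z<.1)
    print(c,"foot",rect(R(c,ft,.012)))
    k=np.array([proj(c,[.493+np.cos(np.radians(-6.7))*a-np.sin(np.radians(-6.7))*b,-.008+np.sin(np.radians(-6.7))*a+np.cos(np.radians(-6.7))*b,.072]) for a,b in((-.038,-.026),(.038,-.026),(.038,.026),(-.038,.026))])
    print("thread px",np.round(k,1).tolist())
E
```

```text
t 1.2 pos [ 189.5 -516.3  231.3] open 85.7 F [-0.2  0.5 -0.3] q [-1.3   0.35  1.65 -0.    1.14 -0.08]
turn [-0.    0.   26.66] shift cm [ 27.98 -11.97   3.13]
top hous 975 (array([493.5,  -8.3]), array([75.7, 99.9]), 83.2) 0.07072636418441462
top foot (array([492.2,  -9.1]), array([100.6, 150.7]), 83.2)
thread px [[292.4, 216.6], [295.3, 186.8], [274.9, 184.7], [271.9, 214.6]]
side hous 1009 (array([493.2,  -7.6]), array([ 81.2, 100.1]), 83.3) 0.07115349832457342
side foot (array([492.6,  -9.6]), array([ 98.4, 147.9]), 83.2)
thread px [[294.9, 198.2], [263.1, 192.9], [257.5, 209.4], [290.5, 215.2]]
```

Request:
drive_tool --motion '[[[0,0,5.3],[5.6,-2.4,0.6],1],[[0,0,10.6],[11.2,-4.8,1.2],1],[[0,0,16],[16.8,-7.2,1.9],1],[[0,0,21.3],[22.4,-9.6,2.5],1],[[0,0,26.7],[28,-12,3.1],1]]'

```text
clock: 1.7
eef_pos: [0.3716, -0.3441, 0.2059]
tcp_rot: [0.998, -0.059, 0.0, 0.0]
contact_force: [-0.3, -1.4, -0.2]
opening: 0.0854
```

Request:
drive_tool --motion '[[[0,0,0],[0,0,0],1],[[0,0,0],[0,0,0],1],[[0,0,0],[0,0,0],1],[[0,0,0],[0,0,0],1],[[0,0,0],[0,0,0],1]]'

```text
clock: 2.2
eef_pos: [0.3697, -0.3464, 0.206]
tcp_rot: [0.998, -0.058, 0.0, 0.0]
contact_force: [-0.5, -0.2, -0.0]
opening: 0.0854
```

```bash
python3 d.py 411 -307.5 120 83.5; python3 - <<'E'
from h import *
for c in("side","top"):
    p,d=grab_frame(c);cv2.imwrite(f"pics/{c}1.png",p[...,::-1]);np.save(f"pics/{c}1.npy",d)
E
```

```text
t 2.2 pos [ 369.7 -346.4  206. ] open 85.4 F [-0.5 -0.2 -0. ] q [-0.84  0.3   1.79 -0.    1.05  0.84]
turn [ 0.01 -0.01 -0.12] shift cm [ 3.65 -4.34  8.6 ]
```

Request:
drive_tool --motion '[[[0,0,0],[1.8,-2.2,1],1],[[0,0,0],[3.65,-4.35,3],1],[[0,0,0],[3.65,-4.35,5.5],1],[[0,0,0],[3.65,-4.35,6.5],1],[[0,0,0],[3.65,-4.35,6.5],1]]'

```text
clock: 2.8
eef_pos: [0.4109, -0.3064, 0.1399]
tcp_rot: [0.998, -0.057, -0.001, -0.001]
contact_force: [0.4, -0.1, 0.5]
opening: 0.0852
```

```bash
python3 d.py 411 -307.5 63 83.5; python3 - <<'E'
from h import *
for c in("side","top"):
    p,d=grab_frame(c);p=p[...,::-1].copy();cv2.imwrite(f"pics/{c}2.png",p);np.save(f"pics/{c}2.npy",d)
p=cv2.imread("pics/side2.png");cv2.imwrite("pics/s2c.png",cv2.resize(p[60:200,240:400],None,fx=4,fy=4,interpolation=cv2.INTER_CUBIC))
print(proj("side",[.411,-.3075,.14]),proj("side",observe()["eef_pos"]))
E
```

```text
t 2.8 pos [ 410.9 -306.4  139.9] open 85.2 F [ 0.4 -0.1  0.5] q [-0.73  0.4   1.83 -0.    0.91  0.95]
turn [-0.08  0.12 -0.07] shift cm [0.04 0.12 7.69]
[319.02846162 104.60983831] [318.86479222 104.13251982]
```

View pics/s2c.png

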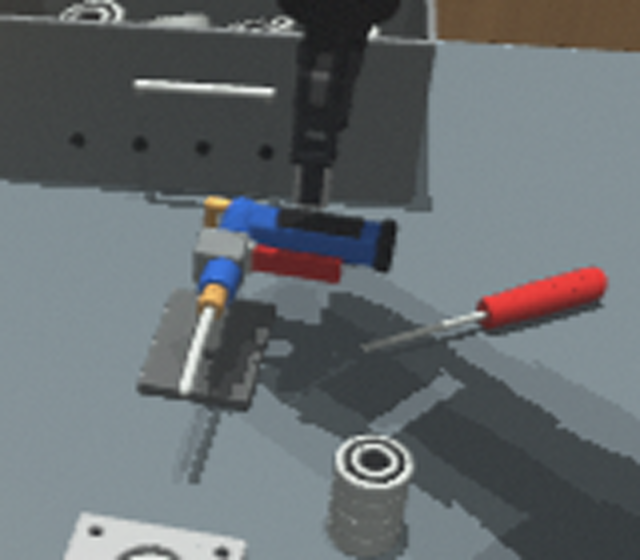

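View pics/top2.png

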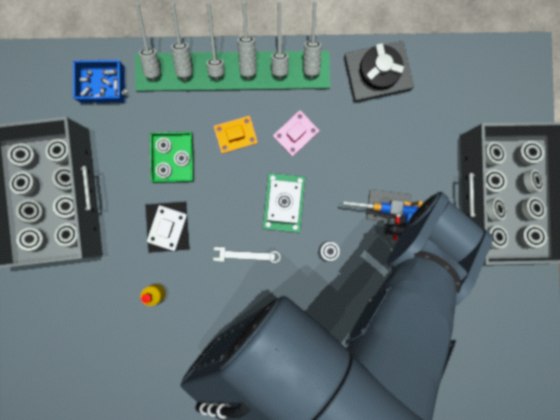

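The side crop shows the open fingers straddling the grip and red trigger from above, at about picture (318,104). No obstacle is in the way, so I descend.

Request:
drive_tool --motion '[[[0,0,0],[0,0.1,2],1],[[0,0,0],[0,0.1,4],1],[[0,0,0],[0,0.1,6],1],[[0,0,0],[0,0.1,7.7],1],[[0,0,0],[0,0.1,7.7],1]]'

```text
clock: 3.4
eef_pos: [0.4109, -0.3076, 0.0633]
tcp_rot: [0.998, -0.057, -0.001, -0.0]
contact_force: [0.6, -0.1, 1.1]
opening: 0.0853
```

Request:
drive_tool --motion '[[[0,0,0],[0,0,0],0.7],[[0,0,0],[0,0,0],0.5],[[0,0,0],[0,0,0],0.35],[[0,0,0],[0,0,0],0.25],[[0,0,0],[0,0,0],0.25]]'

```text
clock: 3.9
eef_pos: [0.4121, -0.31, 0.0655]
tcp_rot: [0.998, -0.057, 0.001, 0.002]
contact_force: [-6.3, -13.6, 5.4]
opening: 0.0538
```

```bash
python3 d.py 411 -307.5 63 83.5; python3 - <<'E'
from h import *
p,d=grab_frame("side");p=p[...,::-1].copy();cv2.imwrite("pics/side3.png",p)
cv2.imwrite("pics/s3c.png",cv2.resize(p[80:180,250:380],None,fx=6,fy=6,interpolation=cv2.INTER_CUBIC))
E
```

```text
t 3.9 pos [ 412.1 -310.    65.5] open 53.8 F [ -6.3 -13.6   5.4] q [-0.73  0.53  1.87 -0.    0.74  0.95]
turn [ 0.26 -0.17 -0.05] shift cm [-0.13 -0.24  0.25]
```

View pics/s3c.png

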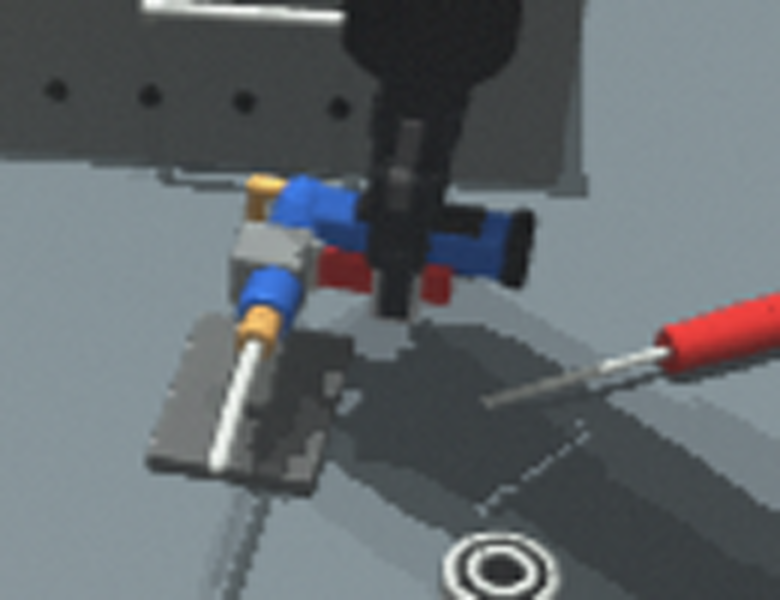

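The -13.6 N in y means the back finger met the grip before the other finger reached the trigger. I shift along tool +y while closing, because the grip is fixed and only the trigger side moves.

Request:
drive_tool --motion '[[[0,0,0],[0,0.3,0],0.22],[[0,0,0],[0,0.5,0],0.12],[[0,0,0],[0,0.7,0],0.02],[[0,0,0],[0,0.8,0],-0.08],[[0,0,0],[0,0.85,0],-0.12]]'

```text
clock: 4.45
eef_pos: [0.4108, -0.3161, 0.0654]
tcp_rot: [0.998, -0.057, 0.0, 0.0]
contact_force: [-2.9, 6.0, 18.0]
opening: 0.0398
```

Request:
drive_tool --motion '[[[0,0,0],[0,0,0],-0.15],[[0,0,0],[0,0,0],-0.15],[[0,0,0],[0,0,0],-0.15],[[0,0,0],[0,0,0],-0.15],[[0,0,0],[0,0,0],-0.15]]'

```text
clock: 4.95
eef_pos: [0.4108, -0.3161, 0.0654]
tcp_rot: [0.998, -0.057, 0.0, 0.0]
contact_force: [-4.4, 3.1, 16.4]
opening: 0.0402
```

```bash
python3 d.py 411 -307.5 63 83.5; python3 - <<'E'
from h import *
p,d=grab_frame("side");p=p[...,::-1].copy();cv2.imwrite("pics/side4.png",p)
cv2.imwrite("pics/s4c.png",cv2.resize(p[80:180,250:380],None,fx=6,fy=6,interpolation=cv2.INTER_CUBIC))
E
```

```text
t 4.95 pos [ 410.8 -316.1   65.4] open 40.2 F [-4.4  3.1 16.4] q [-0.75  0.53  1.86  0.    0.75  0.94]
turn [ 0.02 -0.05 -0.05] shift cm [-0.08 -0.85  0.24]
```

View pics/s4c.png

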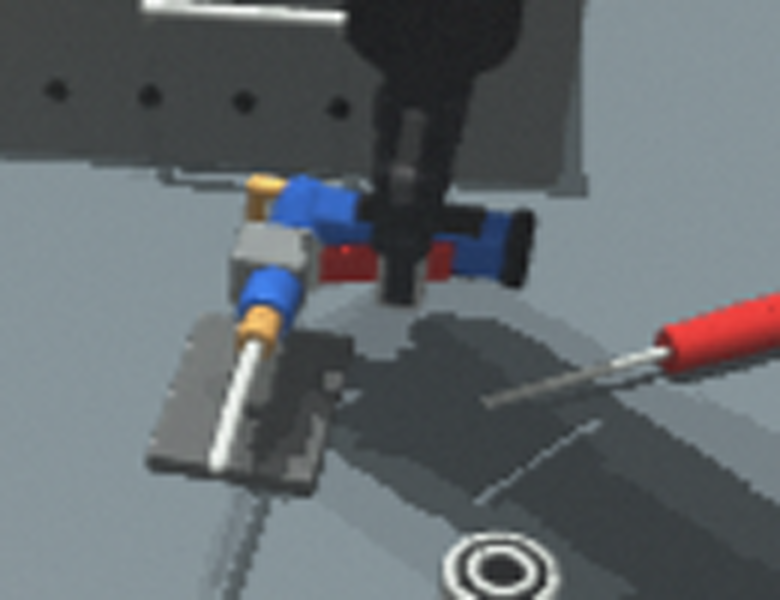

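The opening has stalled at 40 mm, and the red bar has visibly swung against the grip, so the trigger is at its stop. I hold it for about another second.

Request:
drive_tool --motion '[[[0,0,0],[0,0,0],-0.15],[[0,0,0],[0,0,0],-0.15],[[0,0,0],[0,0,0],-0.15],[[0,0,0],[0,0,0],-0.15],[[0,0,0],[0,0,0],-0.15]]'

```text
clock: 5.5
eef_pos: [0.4109, -0.3161, 0.0654]
tcp_rot: [0.998, -0.057, 0.0, 0.0]
contact_force: [-4.5, 2.8, 16.9]
opening: 0.0404
```

Request:
drive_tool --motion '[[[0,0,0],[0,0,0],-0.15],[[0,0,0],[0,0,0],-0.05],[[0,0,0],[0,-0.4,0],0.3],[[0,0,0],[0,-0.7,0],1],[[0,0,0],[0,-0.7,0],1]]'

```text
clock: 6.0
eef_pos: [0.4115, -0.3088, 0.0641]
tcp_rot: [0.998, -0.057, 0.0, 0.0]
contact_force: [0.4, -0.2, -0.4]
opening: 0.0818
```

Request:
drive_tool --motion '[[[0,0,0],[0,0,0],1],[[0,0,0],[0,0,0],1],[[0,0,0],[0,0,0],1],[[0,0,0],[0,0,0],1],[[0,0,0],[0,0,0],1]]'

```text
clock: 6.5
eef_pos: [0.4113, -0.309, 0.0639]
tcp_rot: [0.998, -0.057, -0.0, -0.0]
contact_force: [-0.5, -0.0, 0.3]
opening: 0.0857
```

```bash
python3 d.py 430.5 302 200 70.5; python3 - <<'E'
from h import *
p,d=grab_frame("side");p=p[...,::-1].copy();cv2.imwrite("pics/side5.png",p)
cv2.imwrite("pics/s5c.png",cv2.resize(p[80:180,250:380],None,fx=6,fy=6,interpolation=cv2.INTER_CUBIC))
E
```

```text
t 6.5 pos [ 411.3 -309.    63.9] open 85.7 F [-0.5 -0.   0.3] q [-0.73  0.53  1.87  0.    0.74  0.95]
turn [-0.    0.   12.95] shift cm [ -5.06 -60.92 -13.61]
```

View pics/s5c.png

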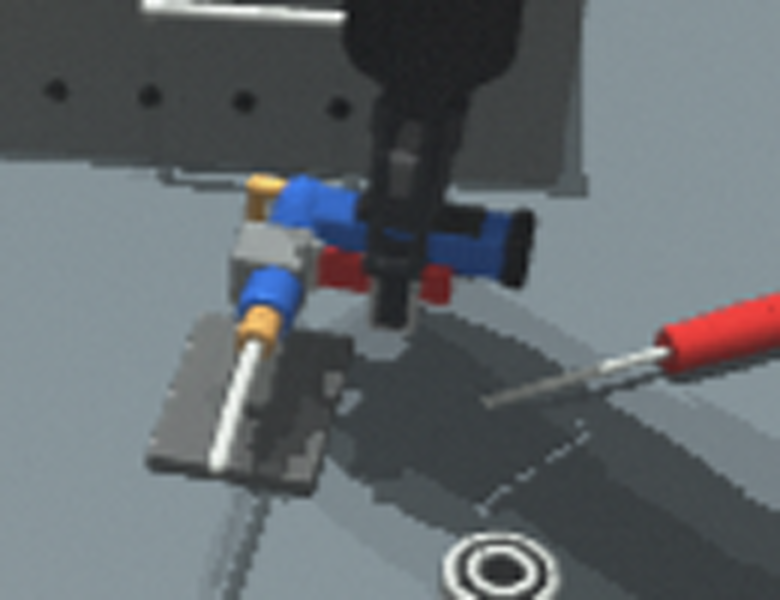

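The trigger has swung back out and is released. I lift straight up and travel to above the cover.

Request:
drive_tool --motion '[[[0,0,0],[0,0,-4],1],[[0,0,0],[0,0,-8],1],[[0,0,0],[0,0,-12],1],[[0,0,0],[0,0,-16],1],[[0,0,0],[0,0,-16],1]]'

```text
clock: 7.05
eef_pos: [0.4129, -0.3104, 0.229]
tcp_rot: [0.998, -0.057, 0.003, 0.003]
contact_force: [0.5, -0.2, -0.9]
opening: 0.0854
```

Request:
drive_tool --motion '[[[0,0,2],[-1,-5,0],1],[[0,0,4],[-1,-10,0],1],[[0,0,6],[-2,-15,0],1],[[0,0,8],[-2,-20,0],1],[[0,0,8],[-2,-25,0],1]]'

```text
clock: 7.55
eef_pos: [0.4192, -0.0584, 0.2236]
tcp_rot: [0.992, -0.127, -0.0, -0.0]
contact_force: [1.3, -0.7, 0.1]
opening: 0.0853
```

Request:
drive_tool --motion '[[[0,0,0],[-1,-5,0],1],[[0,0,0],[-1,-10,0],1],[[0,0,0],[-2,-15,0],1],[[0,0,0],[-2,-20,0],1],[[0,0,0],[-2,-25,0],1]]'

```text
clock: 8.05
eef_pos: [0.4624, 0.1872, 0.2235]
tcp_rot: [0.992, -0.126, -0.0, 0.0]
contact_force: [1.0, -0.9, 0.2]
opening: 0.0851
```

```bash
python3 d.py 430.5 302 120 70.5
```

```text
t 8.05 pos [462.4 187.2 223.5] open 85.1 F [ 1.  -0.9  0.2] q [ 0.29  0.27  1.79 -0.    1.09  2.12]
turn [0.01 0.01 4.98] shift cm [ -5.96 -10.32  10.35]
```

Request:
drive_tool --motion '[[[0,0,2],[-2,-3.5,1],1],[[0,0,4],[-4,-7,3],1],[[0,0,5],[-6,-10.3,5],1],[[0,0,5],[-6,-10.3,8],1],[[0,0,5],[-6,-10.3,10],1]]'

```text
clock: 8.55
eef_pos: [0.4291, 0.3003, 0.1215]
tcp_rot: [0.986, -0.169, -0.001, 0.001]
contact_force: [0.2, -0.1, -0.2]
opening: 0.0855
```

Request:
drive_tool --motion '[[[0,0,0],[0,0,0.4],1],[[0,0,0],[0,0,0.4],1],[[0,0,0],[0,0,0.4],1],[[0,0,0],[0,0,0.4],1],[[0,0,0],[0,0,0.4],1]]'

```text
clock: 9.05
eef_pos: [0.4309, 0.2998, 0.1207]
tcp_rot: [0.985, -0.17, 0.001, -0.0]
contact_force: [-0.9, 0.3, -0.1]
opening: 0.0854
```

```bash
python3 d.py 430.5 302 24 70.5; python3 - <<'E'
from h import *
for c in("side","top"):
    p,d=grab_frame(c);p=p[...,::-1].copy();cv2.imwrite(f"pics/{c}6.png",p);np.save(f"pics/{c}6.npy",d)
    y0,x0=(280,220) if c=="side" else (170,110)
    cv2.imwrite(f"pics/{c}6c.png",cv2.resize(p[y0:y0+120,x0:x0+140],None,fx=5,fy=5,interpolation=cv2.INTER_CUBIC))
E
```

```text
t 9.05 pos [430.9 299.8 120.7] open 85.4 F [-0.9  0.3 -0.1] q [0.52 0.45 1.82 0.   0.87 2.43]
turn [-0.06 -0.05 -0.06] shift cm [-0.12 -0.19  9.67]
```

View pics/side6c.png

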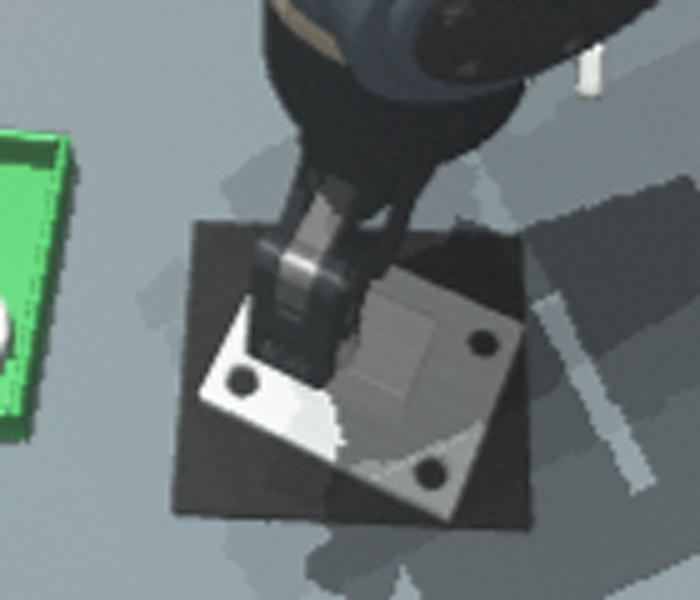

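View pics/top6c.png

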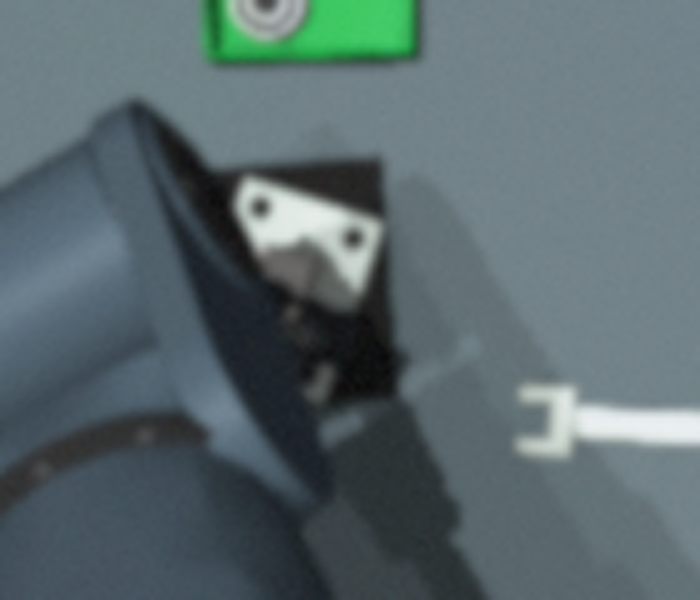

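Both views agree: the fingers straddle the aluminium hub at about side pixel (299,352), with the jaws across the hub's short side. I descend to 16 mm, which leaves 4 mm over the plate.

Request:
drive_tool --motion '[[[0,0,0],[-0.1,-0.2,3],1],[[0,0,0],[-0.1,-0.2,6],1],[[0,0,0],[-0.1,-0.2,8.5],1],[[0,0,0],[-0.1,-0.2,10],1],[[0,0,0],[-0.1,-0.2,10.4],1]]'

```text
clock: 9.65
eef_pos: [0.4297, 0.3016, 0.0148]
tcp_rot: [0.985, -0.17, -0.001, 0.001]
contact_force: [-0.1, -0.4, 0.7]
opening: 0.0852
```

Request:
drive_tool --motion '[[[0,0,0],[0,0,0],0.6],[[0,0,0],[0,0,0],0.2],[[0,0,0],[0,0,0],-0.1],[[0,0,0],[0,0,0],-0.2],[[0,0,0],[0,0,0],-0.2]]'

```text
clock: 10.15
eef_pos: [0.4304, 0.3021, 0.0164]
tcp_rot: [0.985, -0.17, 0.0, -0.0]
contact_force: [0.6, 0.4, -0.5]
opening: 0.0337
```

```bash
python3 d.py 430.5 302 16 70.5; python3 - <<'E'
from h import *
for c in("side",):
    p,d=grab_frame(c);p=p[...,::-1].copy();cv2.imwrite(f"pics/{c}7.png",p);np.save(f"pics/{c}7.npy",d)
    y0,x0=(280,220) if c=="side" else (170,110)
    cv2.imwrite(f"pics/{c}7c.png",cv2.resize(p[y0:y0+120,x0:x0+140],None,fx=5,fy=5,interpolation=cv2.INTER_CUBIC))
E
```

```text
t 10.15 pos [430.4 302.1  16.4] open 33.7 F [ 0.6  0.4 -0.5] q [0.52 0.63 1.85 0.   0.66 2.44]
turn [-0.03 -0.03 -0.04] shift cm [0.01 0.   0.04]
```

View pics/side7c.png

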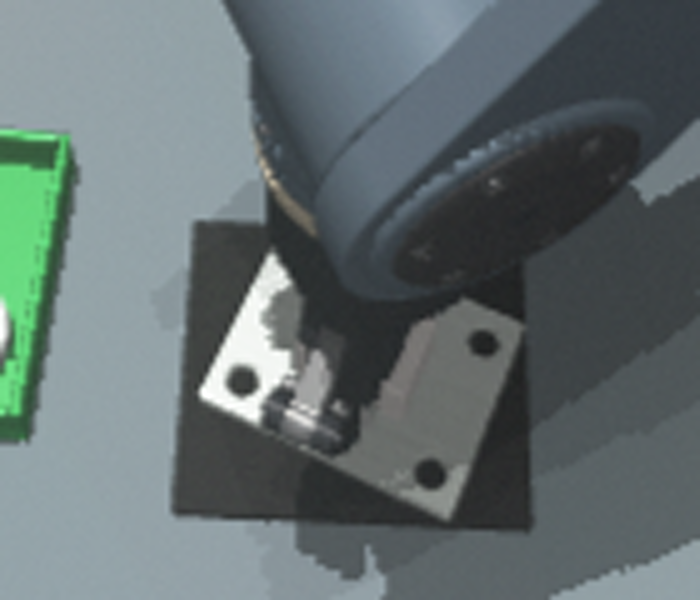

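Opening is 33.7 mm, very close to the hub's 32 mm. I close firmly and lift a little first.

Request:
drive_tool --motion '[[[0,0,0],[0,0,0],-0.4],[[0,0,0],[0,0,0],-0.7],[[0,0,0],[0,0,0],-1],[[0,0,0],[0,0,0],-1],[[0,0,0],[0,0,0],-1]]'

```text
clock: 10.7
eef_pos: [0.4303, 0.302, 0.0164]
tcp_rot: [0.985, -0.17, 0.0, -0.0]
contact_force: [-1.7, -0.9, 6.2]
opening: 0.0312
```

Request:
drive_tool --motion '[[[0,0,0],[0,0,-0.5],-1],[[0,0,0],[0,0,-1.5],-1],[[0,0,0],[0,0,-3],-1],[[0,0,0],[0,0,-4],-1],[[0,0,0],[0,0,-4],-1]]'

```text
clock: 11.2
eef_pos: [0.4308, 0.3023, 0.0574]
tcp_rot: [0.985, -0.17, 0.001, -0.001]
contact_force: [0.1, -0.3, -4.5]
opening: 0.0309
```

Request:
drive_tool --motion '[[[0,0,0],[0,0,-2],-1],[[0,0,0],[0,0,-4],-1],[[0,0,0],[0,0,-7],-1],[[0,0,0],[0,0,-10],-1],[[0,0,0],[0,0,-10],-1]]'

```text
clock: 11.7
eef_pos: [0.4316, 0.3028, 0.159]
tcp_rot: [0.985, -0.17, 0.002, -0.002]
contact_force: [-0.4, -0.4, -4.0]
opening: 0.0307
```

```bash
python3 d.py 430.5 302 156 70.5; python3 - <<'E'
from h import *
for c in("side","top"):
    p,d=grab_frame(c);p=p[...,::-1].copy();cv2.imwrite(f"pics/{c}8.png",p);np.save(f"pics/{c}8.npy",d)
E
```

```text
t 11.7 pos [431.6 302.8 159. ] open 30.7 F [-0.4 -0.4 -4. ] q [0.52 0.4  1.78 0.   0.95 2.44]
turn [-0.25 -0.21 -0.04] shift cm [-0.08  0.11  0.29]
```

View pics/side8.png

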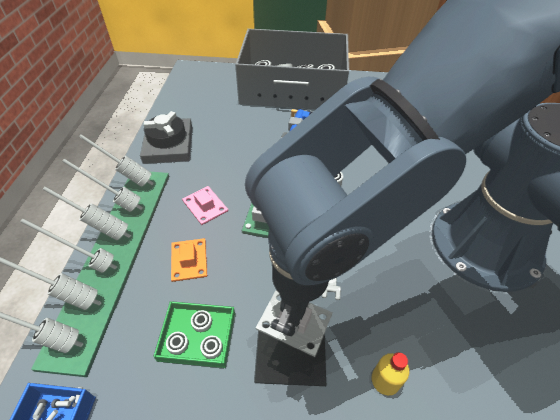

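The cover is lifted, level in the fingers, and the force reads about 4 N (0.4 kg). I carry it high to above the housing.

```bash
python3 d.py 493.2 -8.3 159 83.2
```

```text
t 11.8 pos [429.9 301.8 155.3] open 30.7 F [-1.1  0.1 -4.2] q [0.52 0.4  1.79 0.   0.95 2.44]
turn [ 1.000e-02  1.000e-02 -1.274e+01] shift cm [16.34 27.1  -0.37]
```

Request:
drive_tool --motion '[[[0,0,-1],[1.2,2,0],-1],[[0,0,-3],[3.3,5.5,0],-1],[[0,0,-5],[5.4,9,0],-1],[[0,0,-7],[7.8,13,0],-1],[[0,0,-9],[10.2,17,0],-1]]'

```text
clock: 12.3
eef_pos: [0.4685, 0.1059, 0.1541]
tcp_rot: [0.996, -0.091, -0.001, 0.0]
contact_force: [1.3, 0.7, -3.8]
opening: 0.0311
```

```bash
python3 d.py 493.2 -8.3 150 83.2
```

```text
t 12.3 pos [468.5 105.9 154.1] open 31.1 F [ 1.3  0.7 -3.8] q [ 0.13  0.33  1.9  -0.    0.91  1.88]
turn [ 0.05  0.16 -3.63] shift cm [ 4.5  10.78  0.41]
```

Request:
drive_tool --motion '[[[0,0,-1],[1.3,3,0],-1],[[0,0,-2],[2.6,6,0],-1],[[0,0,-3.6],[3.6,8.6,0],-1],[[0,0,-3.6],[4.3,10.3,0],-1],[[0,0,-3.6],[4.5,10.8,0],-1]]'

```text
clock: 12.8
eef_pos: [0.4932, -0.0083, 0.1541]
tcp_rot: [0.998, -0.061, -0.001, 0.0]
contact_force: [-0.1, 0.1, -4.2]
opening: 0.031
```

Request:
drive_tool --motion '[[[0,0,0],[0,0,0],-1],[[0,0,0],[0,0,0],-1],[[0,0,0],[0,0,0],-1],[[0,0,0],[0,0,0],-1],[[0,0,0],[0,0,0],-1]]'

```text
clock: 13.3
eef_pos: [0.4938, -0.0064, 0.1559]
tcp_rot: [0.998, -0.06, 0.0, -0.0]
contact_force: [-0.5, -0.0, -3.7]
opening: 0.0308
```

```bash
python3 d.py 493.2 -8.3 98 83.2;  python3 - <<'E'
from h import *
for c in("side","top"):
    p,d=grab_frame(c);p=p[...,::-1].copy();cv2.imwrite(f"pics/{c}9.png",p);np.save(f"pics/{c}9.npy",d)
    y0,x0=(130,210) if c=="side" else (150,220)
    cv2.imwrite(f"pics/{c}9c.png",cv2.resize(p[y0:y0+120,x0:x0+140],None,fx=5,fy=5,interpolation=cv2.INTER_CUBIC))
E
```

```text
t 13.3 pos [493.8  -6.4 155.9] open 30.8 F [-0.5 -0.  -3.7] q [-0.11  0.35  1.87  0.    0.93  1.58]
turn [-0.   -0.   -0.11] shift cm [-0.04  0.2   5.79]
```

View pics/side9c.png

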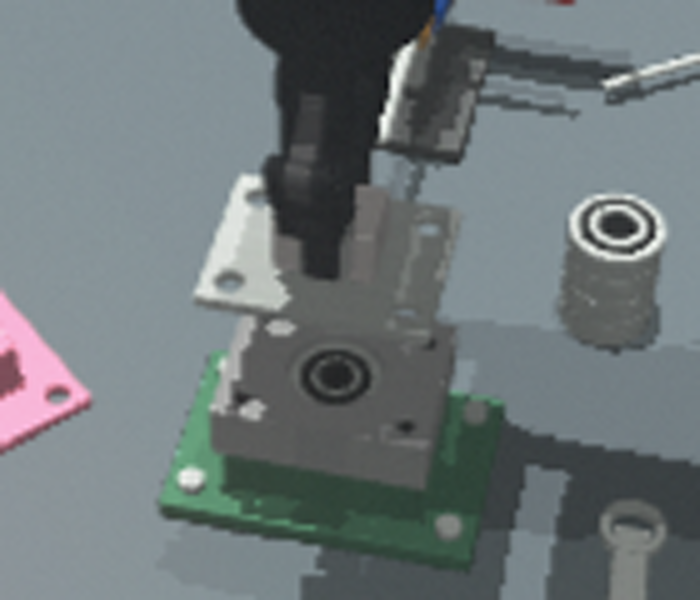

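View pics/top9c.png

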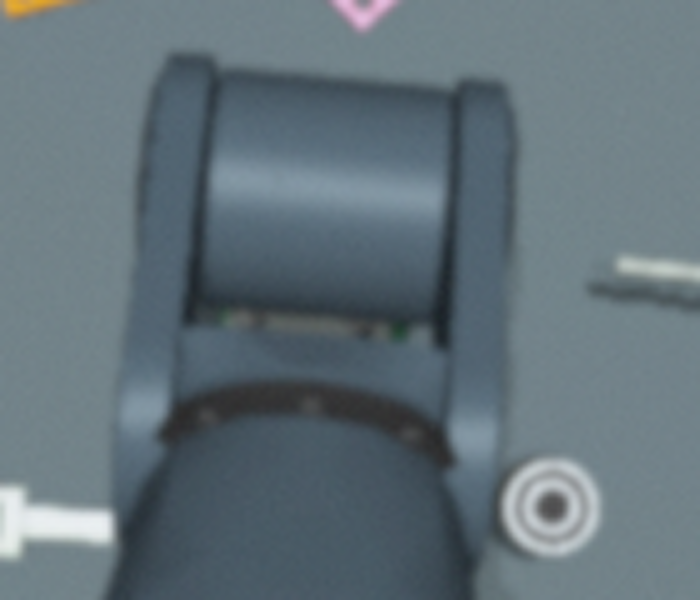

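The side crop shows the cover hanging level above the housing, with its long side parallel to the housing's and its front holes at about picture (256,186) and (291,193). The top view is blocked by the arm. I measure the held cover in the side image with depth.

```bash
cat > c.py <<'E'
from r import *
import sys
from scipy.optimize import least_squares
def meas(tag,zc,cx=.4935,cy=-.008):
    p=cv2.imread(f"pics/side{tag}.png");d=np.load(f"pics/side{tag}.npy");W=cloud("side",d)
    x,y,z=W[...,0],W[...,1],W[...,2]
    m=(d>0)&(abs(x-cx)<.075)&(abs(y-cy)<.065)&(abs(z-zc)<.006)
    m=m&(p.min(-1)>60)&((p.max(-1).astype(int)-p.min(-1))<40)
    P=W[m]; zz=np.median(P[:,2]); 
    A=np.c_[P[:,0]-cx,P[:,1]-cy,np.ones(len(P))];k,*_=np.linalg.lstsq(A,P[:,2],rcond=None)
    print(tag,"n",m.sum(),"ztop",round(zz*1000,1),"slope",np.round(k[:2],3),"rect",rect(R("side",m,zz)))
    return m,zz
if __name__=="__main__":
    m,zz=meas(sys.argv[1],float(sys.argv[2]))
    p=cv2.imread(f"pics/side{sys.argv[1]}.png");p[m]=(0,0,255)
    cv2.imwrite(f"pics/mk{sys.argv[1]}.png",cv2.resize(p[130:250,210:350],None,fx=5,fy=5,interpolation=cv2.INTER_NEAREST))
E
python3 c.py 9 .151; python3 d.py 493.2 -8.3 98 83.2
```

```text
9 n 856 ztop 150.8 slope [ 0.    -0.011] rect (array([495.1,  -4. ]), array([ 81. , 100.7]), 83.4)
t 13.4 pos [493.9  -6.6 155.9] open 30.8 F [-0.2  0.6 -4.4] q [-0.11  0.35  1.87  0.    0.93  1.58]
turn [-0.   -0.   -0.12] shift cm [-0.05  0.18  5.79]
```

View pics/mk9.png

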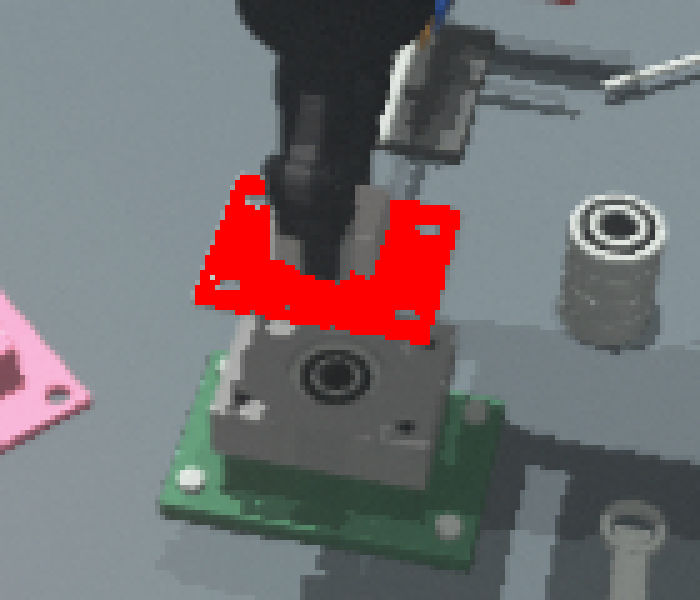

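```bash
python3 - <<'E'
from r import *
def fit(src,dst):
    src=np.array(src);dst=np.array(dst)[:,:2];ms,md=src.mean(0),dst.mean(0)
    a=src-ms;b=dst-md;th=np.arctan2((a[:,0]*b[:,1]-a[:,1]*b[:,0]).sum(),(a*b).sum());c,s=np.cos(th),np.sin(th)
    res=b-a@np.array([[c,s],[-s,c]]);return np.round((md-np.array([[c,-s],[s,c]])@ms)*1000,2),round(np.degrees(th),2),np.round(np.linalg.norm(res,axis=1)*1000,1)
L=[(-.038,-.026),(.038,-.026),(.038,.026),(-.038,.026)]
def holes(c,tag,ctr,ang,z,w=5):
    g=255-cv2.cvtColor(cv2.imread(f"pics/{c}{tag}.png"),cv2.COLOR_BGR2GRAY).astype(float)
    t=np.radians(ang);o=[];S=[]
    for a,b in L:
        X=[ctr[0]+np.cos(t)*a-np.sin(t)*b,ctr[1]+np.sin(t)*a+np.cos(t)*b,z]
        u,v=np.round(proj(c,X)).astype(int)
        for _ in range(3):
            q=g[v-w:v+w+1,u-w:u+w+1];k=np.clip(q-np.percentile(q,60),0,None);k=k*(k>.4*k.max())
            V,U=np.mgrid[v-w:v+w+1,u-w:u+w+1];uu,vv=(k*U).sum()/k.sum(),(k*V).sum()/k.sum();u,v=int(round(uu)),int(round(vv))
        o.append(ray(c,uu,vv,z));S.append((round(uu,1),round(vv,1)))
    return fit(L,o),S
for c in("top","side"):
    print(c,"threads",holes(c,0,(.4932,-.0083),-6.8,.072,3 if c=="top" else 4))
    print(c,"cover  ",holes(c,0,(.4305,.302),-19.5,.012,3 if c=="top" else 5))
E
python3 - <<'E'
import cv2
p=cv2.imread("pics/side0.png");cv2.imwrite("pics/sh.png",cv2.resize(p[180:250,230:325],None,fx=8,fy=8,interpolation=cv2.INTER_CUBIC))
E
```

```text
top threads ((array([492.31,  -8.97]), np.float64(-6.77), array([0.2, 0.1, 0.1, 0.3])), [(np.float64(292.8), np.float64(216.9)), (np.float64(295.7), np.float64(187.0)), (np.float64(275.3), np.float64(185.0)), (np.float64(272.2), np.float64(214.9))])
top cover   ((array([430.44, 302.47]), np.float64(-19.29), array([0.2, 0.2, 0.2, 0.1])), [(np.float64(171.1), np.float64(244.4)), (np.float64(180.2), np.float64(217.2)), (np.float64(161.6), np.float64(210.9)), (np.float64(152.3), np.float64(238.3))])
side threads ((array([492.45,  -9.09]), np.float64(-6.93), array([0.5, 0.2, 0.2, 0.4])), [(np.float64(295.1), np.float64(197.8)), (np.float64(263.5), np.float64(192.5)), (np.float64(257.9), np.float64(209.0)), (np.float64(290.7), np.float64(215.0))])
side cover   ((array([430.5 , 301.39]), np.float64(-19.44), array([0.1, 0.6, 0.5, 0.1])), [(np.float64(316.4), np.float64(347.9)), (np.float64(280.0), np.float64(330.8)), (np.float64(267.9), np.float64(356.0)), (np.float64(305.9), np.float64(374.1))])
```

View pics/sh.png

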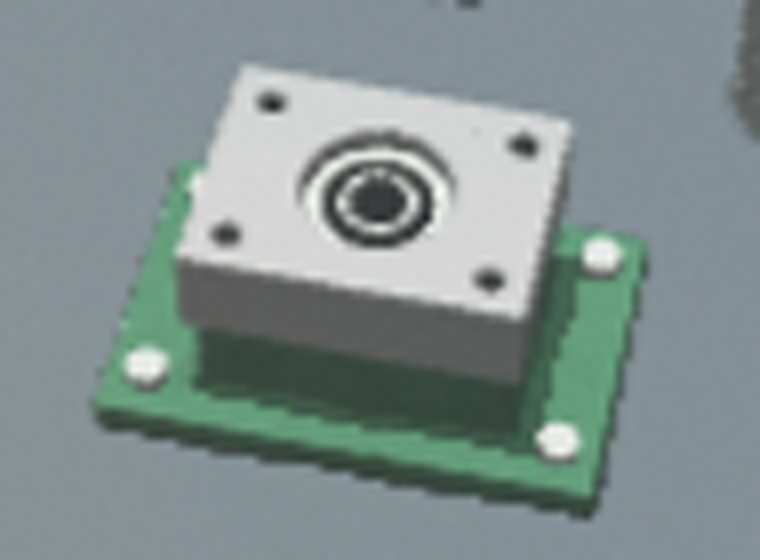

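Hole-based fits from both cameras agree to about 1 mm. The housing is at (492.4, -9.0) at -6.85°, with residuals under 0.5 mm. I shift to that and come down to an intermediate height.

```bash
python3 d.py 492.4 -9 110 83.15
```

```text
t 13.4 pos [493.9  -6.6 155.9] open 30.8 F [-0.2  0.6 -4.4] q [-0.11  0.35  1.87  0.    0.93  1.58]
turn [-0.   -0.   -0.07] shift cm [-0.12  0.26  4.59]
```

Request:
drive_tool --motion '[[[0,0,0],[-0.1,0.1,1],-1],[[0,0,0],[-0.1,0.2,2],-1],[[0,0,0],[-0.1,0.25,3],-1],[[0,0,0],[-0.1,0.25,4],-1],[[0,0,0],[-0.1,0.25,4.6],-1]]'

```text
clock: 13.9
eef_pos: [0.4922, -0.0092, 0.1086]
tcp_rot: [0.998, -0.061, -0.001, -0.0]
contact_force: [-0.6, -0.1, -4.0]
opening: 0.0306
```

Request:
drive_tool --motion '[[[0,0,0],[0,0,0],-1],[[0,0,0],[0,0,0],-1],[[0,0,0],[0,0,0],-1],[[0,0,0],[0,0,0],-1],[[0,0,0],[0,0,0],-1]]'

```text
clock: 14.4
eef_pos: [0.4928, -0.0092, 0.1102]
tcp_rot: [0.998, -0.061, 0.0, 0.0]
contact_force: [0.3, -0.4, -4.4]
opening: 0.0311
```

```bash
python3 d.py 492.4 -9 97.5 83.15;  python3 - <<'E'
from h import *
for c in("side",):
    p,d=grab_frame(c);p=p[...,::-1].copy();cv2.imwrite(f"pics/{c}10.png",p);np.save(f"pics/{c}10.npy",d)
    cv2.imwrite(f"pics/{c}10c.png",cv2.resize(p[160:250,230:325],None,fx=8,fy=8,interpolation=cv2.INTER_CUBIC))
E
python3 c.py 10 .105
```

```text
t 14.4 pos [492.8  -9.2 110.2] open 31.1 F [ 0.3 -0.4 -4.4] q [-0.11  0.42  1.9   0.    0.82  1.58]
turn [-0.   -0.03 -0.09] shift cm [-0.04 -0.01  1.27]
10 n 798 ztop 105.0 slope [-0.001 -0.007] rect (array([493.9,  -6.9]), array([ 80.4, 100.5]), 83.1)
```

View pics/side10c.png

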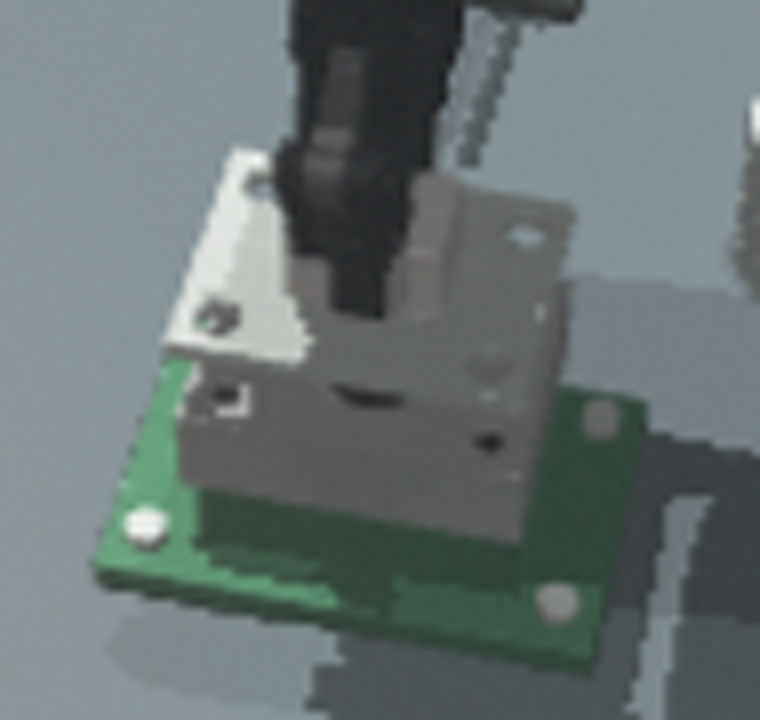

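```bash
python3 - <<'E'
from h import *
t=np.radians(-6.85);M=np.array([[np.cos(t),-np.sin(t)],[np.sin(t),np.cos(t)]])
for n,(u,v),l in(("2",(218,317),(38,26)),("0",(525,233),(-38,-26)),("3",(490,363),(-38,26)),("1",(260,183),(38,-26))):
    X=ray("side",u/8-.44+230,v/8-.44+160,.1058)[:2]*1000
    print(n,np.round(X,1),"implied centre",np.round(X-M@np.array(l),1))
E
```

```text
2 [534.2  12.6] implied centre [493.4  -8.7]
0 [452.8 -27.9] implied centre [493.6  -6.6]
3 [458.7  21.3] implied centre [493.4  -9.1]
1 [529.3 -39.3] implied centre [494.7  -9. ]
```

Relative to the housing, the held cover sits about 1 mm too far in +x and 0.5 mm in +y. I correct that while descending the last 12.5 mm slowly.

Request:
drive_tool --motion '[[[0,0,0],[-0.1,0.05,0.25],-1],[[0,0,0],[-0.1,0.05,0.5],-1],[[0,0,0],[-0.1,0.05,0.75],-1],[[0,0,0],[-0.1,0.05,1],-1],[[0,0,0],[-0.1,0.05,1.25],-1]]'

```text
clock: 14.95
eef_pos: [0.4915, -0.0095, 0.0971]
tcp_rot: [0.998, -0.061, -0.0, -0.0]
contact_force: [-0.3, 0.3, -4.1]
opening: 0.0308
```

Request:
drive_tool --motion '[[[0,0,0],[0,0,0],-1],[[0,0,0],[0,0,0],-1],[[0,0,0],[0,0,0],-1],[[0,0,0],[0,0,0],-1],[[0,0,0],[0,0,0],-1]]'

```text
clock: 15.45
eef_pos: [0.4916, -0.0096, 0.0975]
tcp_rot: [0.998, -0.061, 0.0, -0.0]
contact_force: [-0.5, 0.4, -4.6]
opening: 0.031
```

```bash
python3 d.py 492.4 -9 97.5 83.15;  python3 - <<'E'
from h import *
for c in("side","top"):
    p,d=grab_frame(c);p=p[...,::-1].copy();cv2.imwrite(f"pics/{c}11.png",p);np.save(f"pics/{c}11.npy",d)
    if c=="side":cv2.imwrite(f"pics/{c}11c.png",cv2.resize(p[160:250,230:325],None,fx=8,fy=8,interpolation=cv2.INTER_CUBIC))
E
python3 c.py 11 .0925; python3 d.py 492.4 -9 97.5 83.15
```

```text
t 15.45 pos [491.6  -9.6  97.5] open 31.0 F [-0.5  0.4 -4.6] q [-0.11  0.44  1.91  0.    0.79  1.58]
turn [-0.   -0.01 -0.1 ] shift cm [ 0.07 -0.06 -0.  ]
11 n 790 ztop 92.5 slope [ 0.001 -0.003] rect (array([492.8,  -7.3]), array([ 80.4, 100.7]), 83.1)
t 15.55 pos [491.6  -9.6  97.4] open 31.1 F [ 0.6  0.1 -4.7] q [-0.11  0.44  1.91  0.    0.79  1.58]
turn [-0.   -0.01 -0.09] shift cm [ 0.08 -0.07 -0.01]
```

View pics/side11c.png

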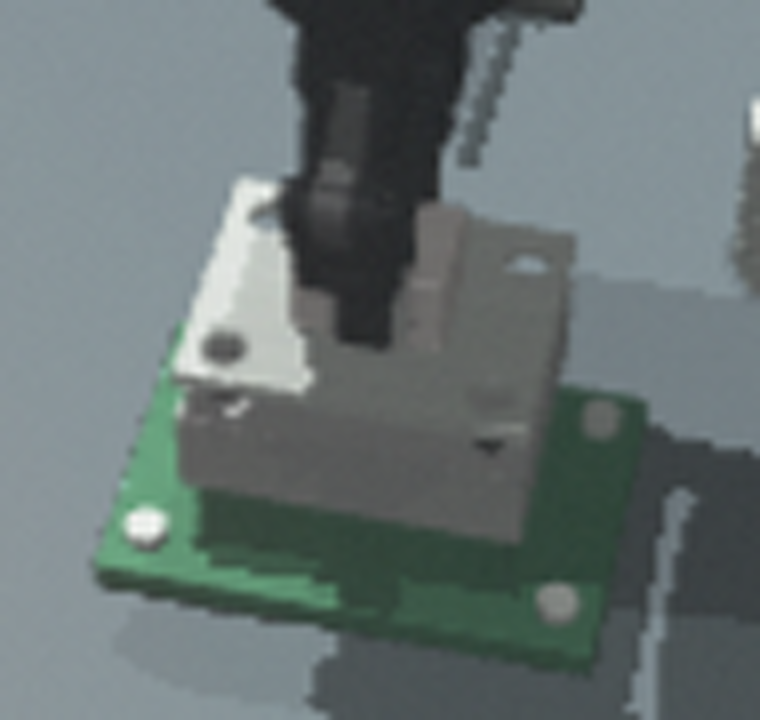

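View pics/top11.png

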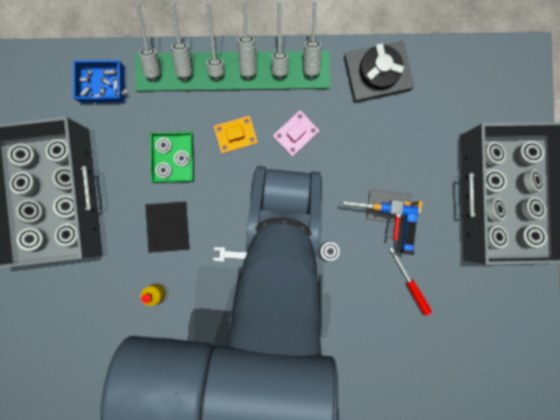

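```bash
python3 - <<'E'
from h import *
t=np.radians(-6.85);M=np.array([[np.cos(t),-np.sin(t)],[np.sin(t),np.cos(t)]])
for n,(u,v),l in(("2",(224,347),(38,26)),("0",(525,262),(-38,-26)),("3",(491,397),(-38,26))):
    X=ray("side",u/8-.44+230,v/8-.44+160,.0933)[:2]*1000
    print(n,np.round(X,1),"implied centre",np.round(X-M@np.array(l),1))
p=cv2.imread("pics/side11c.png")
def dr(z,hx,hy,col):
    q=[]
    for a,b in((-hx,-hy),(hx,-hy),(hx,hy),(-hx,hy)):
        w=M@np.array([a,b])/1000+np.array([.4924,-.009]);q.append((proj("side",[*w,z])-[230,160]+.44)*8)
    cv2.polylines(p,[np.round(q).astype(int)],True,col,1)
dr(.0933,50,38,(0,0,255))
for a,b in((-38,-26),(38,-26),(38,26),(-38,26)):
    w=M@(np.array([a,b])+0)/1000+np.array([.4924,-.009])
    q=[(proj("side",[w[0]+.006*np.cos(k),w[1]+.006*np.sin(k),.0933])-[230,160]+.44)*8 for k in np.linspace(0,6.28,30)]
    cv2.polylines(p,[np.round(q).astype(int)],True,(255,0,255),1)
cv2.imwrite("pics/ov11.png",p)
E
```

```text
2 [533.   12.5] implied centre [492.2  -8.8]
0 [452.3 -28.4] implied centre [493.2  -7.1]
3 [458.   22.7] implied centre [492.6  -7.6]
```

View pics/ov11.png

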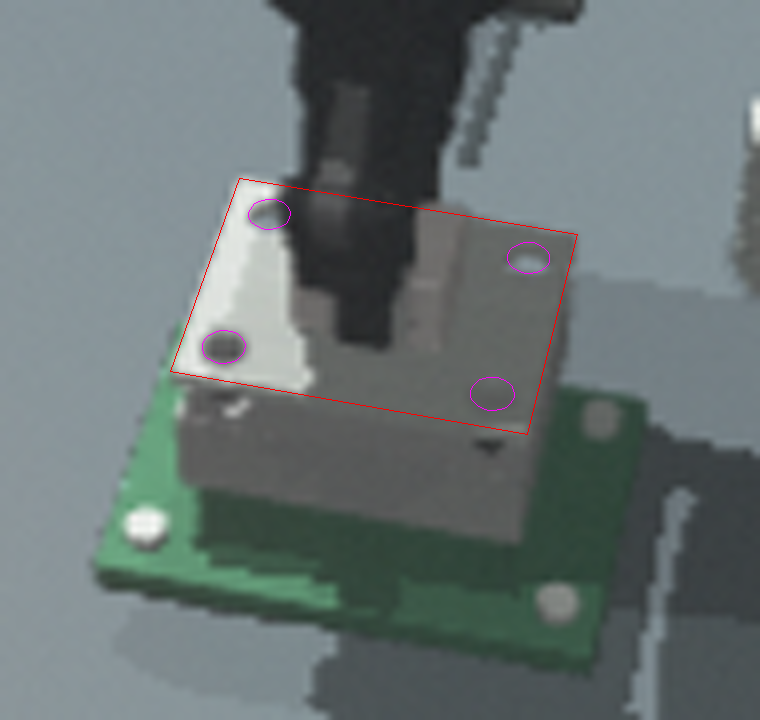

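The overlay of the ideal cover outline and holes falls on the real plate and holes within about 1 mm. The cover's underside is about 15 mm above the face, it is level, and the tool is still. The top picture shows the red trigger back at (397,228) and the bystanders unmoved. I hand in.

```bash
python3 -c "
from station import *
s=observe();print(abs(s['dq']).max(),s['contact_force'],s['clock']);print(sign_off())"
```

```text
0.0016227130346990284 [ 0.62060606  0.07431492 -4.6804168 ] 15.55
the job is handed in; nothing more can be done
None
```

I squeezed the air gun trigger to its stop, held it for a bit over a second and let it go. I then picked the steel cover up by its hub and handed in at 15.6 s, still holding it over the housing. No verdict was reported.

**Trigger:** The fingers stalled at about 40 mm, and the pictures show the red bar against the grip while squeezed and back at rest afterwards. On the first close the back finger reached the grip early, with about 14 N sideways. I re-centred before squeezing.

**Cover at hand-in:**
- **Height:** the underside is about 15 mm above the housing face. The depth image gave 14.5 mm and the arm pose about 15 mm.
- **Level and still:** the slope is 0.003 or less, and the joints were moving at under 0.002 rad/s.
- **Grip:** the fingers are at 31 mm with about 4.6 N of load. In the last picture there is a clear gap to the housing.
- **Alignment:** the ideal outline and holes lie within about 1 mm of the real ones in the side picture.

**Where the checks were weaker:** Three holes measured by hand put the cover's centre off by 0.3 to 2 mm from the housing's. The worst is a partly see-through rear hole, and all are inside the 3.5 mm limit. The arm blocked the top camera's view of the housing, so the final alignment rests on the side camera alone. The last top picture shows the bystanders where they were, as far as the arm leaves them in view.

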